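# Weigh down an album cover and hold a damp probe on its marked spot

## Task

The damp album on the sloped book rest needs a moisture reading. Lay the grey cloth-covered weight that lies beside the rest (not the one far off among the albums) flat on its cover, straight up the slope from the orange-ringed spot and midway between the spot's centre and the cover's upper edge, lengthwise along that edge, setting it down rather than dropping it, and let go of it. Then take the blue probe from its holder and press its spring foot lightly on the centre of the spot, square to the sloping cover, with the foot pushed about halfway in; finish holding it there, still pressing, and leave the jars and the cotton buds where they stand.

Things in the scene. Friction and masses are not known exactly. Their poses are not given: they have to be found in the camera images.
- weight: Loose grey cloth-covered lead weight, a block 100 (its x) x 46 (its y) x 27 (z) mm, colliding as 100 x 44 x 26 mm, about 0.6 kg (0.5 to 0.8), lying flat on the table, to the left or to the right of the book rest, near the robot's edge of the table (a like one by the far albums is fixed). Origin at the centre of its underside.
- probe: Loose round hand probe, 0.13 kg, upright in its holder; z points up from foot to handle. Origin at the free spring foot's tip. Along z (mm): white foot, 10 diameter, 0 to 18; steel nose, 24 diameter, 18 to 58; black collar, 36 diameter, 58 to 64, resting on the holder's top; blue handle (hold here), 28 diameter, 64 to 144; black cap, 24 diameter, to 151; small green lamp to 154.
- foot (a joint): How far the spring foot is pushed into the probe, m: 0 free, 0.012 fully in; half way is 0.006. Spring force along the probe's axis 1.4 N at 0, 3.5 N at 0.006, 5.6 N at 0.012 (350 N/m); beyond that it is rigid.
- probe_tip (a point): The rounded tip (radius 5 mm) of the spring foot; moves with the foot.
- holder: Fixed grey block 74 x 74 x 70 mm high (rubber foot 94 x 94 mm) on the table, on the other side of the book rest from the weight. A vertical 28 mm hole runs through it; the probe's nose hangs in it, foot free 12 mm above the table. Lift the probe at least 60 mm straight up to clear it. Origin at the centre of its underside.
- rest: Fixed sloped plywood book rest, 200 x 270 mm board, on the table; the board rises by 0.26 rad (15 degrees) away from the robot, along the rest's x. Origin at table height below the board's middle; yaw within 0.3 rad.
- album: Brown album fixed on the book rest, cover up. Tilted frame: x up the slope, y left along the edges, z square to the cover, upward. Cover: flat plane at z = 43 mm, x from -69 (lower edge) to +81 mm (upper edge), y -118 to +122 mm. Spot at x = -35, y = 0; so the weight's centre belongs at x = +23, y = 0, its underside at z = 43 mm, its long x axis along the album's y, either way round.
- spot (a point): Centre of the marked spot, on the cover's plane: a white disc with a black centre dot and an orange ring of 30 mm outer diameter, thin and flat. Its axes are those of the album.
- black_jar: bystander: small white jar with a black lid, 49 mm across and 60 mm tall, standing loose on the table beyond the weight or the holder; origin at the centre of its underside
- buds: bystander: clear round box of pink cotton buds with a white lid, 77 mm across and 80 mm tall, standing loose on the table beyond the weight or the holder; origin at the centre of its underside
Not all that is in view belongs to the job. Of the things that look like the weight, take the one that is nearest to the robot's base at the start.

How it is judged:
By the outcome, as a careful person would: the job done as asked, in the order asked, and still so for the second after the job is handed in, while the arm keeps its last pose, push and grip.
It also fails if it takes over 48 s, if anything falls off the work surface, if the arm or the gripper's body presses on something with over 40 N, if the wrist force passes 120 N, or if a joint passes its speed limit or range.

## Robot

A 7-joint arm with a two-finger parallel gripper is mounted at the origin on a cart in front of the work surface, level with it; the furniture and walls round the work are solid. World frame = base frame: x ahead of the robot, y to its left, z up, the work surface at z = 0. Lengths are in m, angles in degrees, forces in N, time in s.
With the tool pointing down it reaches from about 0.425 to 0.875 m from the base axis. Payload 4.7 kg.
Tool frame: the origin (TCP) lies midway between the tips of the shut fingers; the grasp point (between the pads) lies env.grip_point_offset behind it (env.grip_point_offset is the distance from the TCP to the grasp point, in m); x points along the fingers, y is the direction in which the jaws open and shut, and the axes are right-handed (so a half turn about x gives the same grasp; the last joint's range is limited). The gripper opens to 87 mm and grips with 3 to 60 N. Pads are 19 mm wide; open, the fingers measure 117 mm over their backs; the gripper's body (75 mm by 190 mm) begins 51 mm behind the grasp point.
Start: joints at [74.548, 18.392, -4.016, 83.108, 1.295, 78.541, -3.26], TCP at [0.182, -0.624, 0.223] pointing down, gripper open.
Joint ranges: [-163.93, 163.93], [-17.29, 119.83], [-79.2, 71.16], [3.27, 140.29], [-89.18, 269.18], [5.43, 117.66], [-154.24, 154.24]. Speed limits (degrees/s): [147.25, 147.25, 180, 180, 180, 180, 180].

## Interface

Orientations are given as [roll, pitch, yaw] about the fixed x, y, z axes, in that order (R = Rz(yaw) Ry(pitch) Rx(roll)).
In Python, from cell import readout, read_camera, camera_params, sign_off, spot_in, pinpoint, env gives the robot as it stands.
- The arm moves only by the shell command python3 -m pendant 'ROWS' [OPENING] [FORCE]. ROWS is a JSON object of lists of equal length, an entry for each row: "xyz": the shift along the world's x, y, z in m, a list of three; "turn": the turn about the world's z in rad. A call has 1 to 10 rows; each row shifts and turns the pose as measured when the row begins; what a row does not reach is not made up. A row lasts 1/8 s, in which the tool goes at most 62.5 mm and 10.7 degrees, less where a joint would pass 70% of its speed; a pose out of reach is approached as far as the arm can. A call is refused whole if a number of a shift passes 0.0625 or a number of a turn 0.188, either way. A call with a gripper value outside its range is refused whole. OPENING is the opening, from 0 (shut) to 1 (fully open), set as the call begins (- or left out, the last holds). The fingers move at their own pace and stop on an object; FORCE is the grip in N (left out, the last holds). Time passes only in rows, so rows that do not move let the fingers close. It gives the time, the measured TCP pose, the force and the opening at its end, in the units of the state.
- readout.get_obs(): the state, without advancing time (a new reading comes with each control period).
- read_camera(name): name is "scene" or "top"; returns the picture (420x560x3 uint8, red, green, blue); there is no depth.
- camera_params(name): a dict with "fx", "fy", "cx", "cy" (pixels), "rvec" (rotation vector, rad) and "tvec" (3), from world to camera coordinates, as OpenCV has them. Camera axes: x right, y down, z forward; pixel columns grow to the right and rows downward; lengths in m; the calibration is good to about 2 mm. A picture is of the moment at which its call begins. camera_params takes no time and is no camera call.
- sign_off(): hands the job in, once; it reports no verdict.
Trained networks look in the newest picture that a camera, given by its name, has taken for a name from the list of things; names that differ only in an ending like _2 or _b are one class to them, and where a whole thing is asked for, a point or a joint stands for the part that bears it (a point fixed in the world has none). Each returns a list of dicts, best first, with "score" (0 to 1); they miss things now and then, are a little off and sometimes report something else, mostly with a low value. They report only what shows in the picture. A call takes as long as a camera call. They do not tell look-alikes from the thing itself.
- spot_in(camera, name): "at" ([x, y, z] in m, in the coordinates of the camera as it stood for that picture, good to about 4 mm: the middle of the surface that is visible of it).
- pinpoint(camera, name): "at" ([x, y, z] in m, in the coordinates of the camera as it stood for that picture, good to about 4 mm: a listed point, or the origin of a listed thing).
The state is a dict: "time_s": time; "qpos": joint angles; "joint_velocities": joint speeds; "effort": joint torques, N m; "tool_pos": TCP position; "tool_rot": TCP orientation; "force": force on the tool from outside, world axes, zero at the start; "wrist_torque": the same for the moment, N m; "grip_width": finger opening in m.
Only numpy, scipy, OpenCV 4.12 (cv2) and the standard library are available. Lean on these libraries where they do the work, as an engineer would, in place of code of your own. Each camera call takes 0.05 s, during which the arm holds its last target.

## Working session

There is one attempt and no reset: what is moved stays moved. The work goes in short steps, Python scripts to look and compute and a shell command to move; the robot and the scene stay as the last step left them, time stands still between calls to the robot, and variables do not carry over. Pictures are saved under pics/ and viewed, and the job is handed in when it is done.

```bash
ls; mkdir -p pics; python3 - <<'E'
from cell import *
import cv2
o=readout.get_obs(); print(o, env.grip_point_offset)
for n in("scene","top"):
    im=read_camera(n); cv2.imwrite(f"pics/{n}0.png",im[:,:,::-1]); print(n,camera_params(n))
E
```

```text
pics
{'time_s': 0.0, 'qpos': array([74.54647224, 18.43933259, -4.01255858, 83.17536456,  1.2956133 ,
       78.53892922, -3.2596376 ]), 'joint_velocities': array([-0.17034827, -0.01903433,  0.0246051 , -0.05679709,  0.03113759,
        0.02003396,  0.13067075]), 'effort': array([ 9.90130320e-05, -4.91294324e+01, -4.03678771e-01, -3.12527704e+01,
       -6.37904811e-02,  4.37673542e-02,  1.56716665e-04]), 'tool_pos': array([ 0.1817768 , -0.62349674,  0.22145395]), 'tool_rot': array([-86.18954548,  89.89139573, 110.07140584]), 'force': array([ 0.21691489, -0.54158674, -0.12961025]), 'wrist_torque': array([-0.01429818, -0.01316763, -0.03294618]), 'grip_width': 0.08690802889021389} 0.0187
scene {'fx': 384.6730578538132, 'fy': 384.6730578538132, 'cx': 278.18544468869624, 'cy': 219.85620582744139, 'rvec': array([ 2.19165428, -1.27449506,  0.4596334 ]), 'tvec': array([-0.12593061,  0.53102143,  0.75711351])}
top {'fx': 407.1942186382026, 'fy': 407.1942186382026, 'cx': 270.0991505099341, 'cy': 209.44738419707338, 'rvec': array([ 2.18107874, -2.23879573,  0.08130279]), 'tvec': array([0.19667565, 0.60995702, 1.41032862])}
```

View pics/scene0.png

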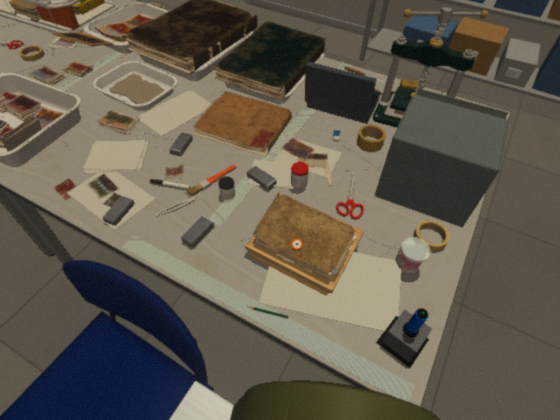

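View pics/top0.png

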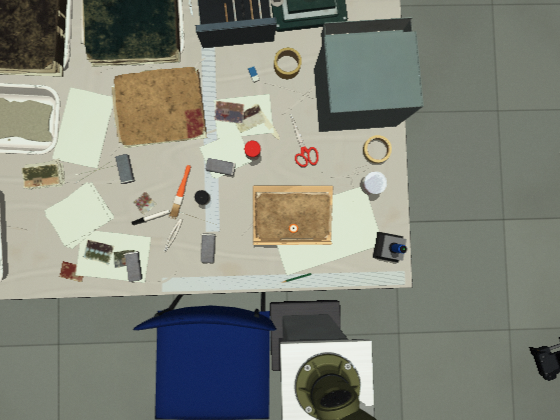

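```bash
cat > h.py <<'E'
from cell import *
import cv2, numpy as np
from scipy.spatial.transform import Rotation as R
def cam(n):
    p=camera_params(n); Rm=cv2.Rodrigues(p["rvec"])[0]; return p,Rm,p["tvec"]
def c2w(n,a):
    p,Rm,t=cam(n); return Rm.T@(np.array(a)-t)
def proj(n,X):
    p,Rm,t=cam(n); c=Rm@np.array(X)+t; return np.array([p["fx"]*c[0]/c[2]+p["cx"],p["fy"]*c[1]/c[2]+p["cy"]])
def ray(n,u,v):
    p,Rm,t=cam(n); d=Rm.T@np.array([(u-p["cx"])/p["fx"],(v-p["cy"])/p["fy"],1]); return -Rm.T@t,d
def onz(n,u,v,z):
    o,d=ray(n,u,v); return o+d*(z-o[2])/d[2]
def st():
    o=readout.get_obs(); r=R.from_euler('xyz',o["tool_rot"],degrees=True).as_matrix()
    print(round(o["time_s"],2),"pos",o["tool_pos"].round(4),"x",r[:,0].round(3),"y",r[:,1].round(3),"F",o["force"].round(1),"T",o["wrist_torque"].round(2),"w",round(o["grip_width"],4),"q",o["qpos"].round(1)); return o,r
E
python3 - <<'E'
from h import *
st()
for n in("scene","top"):
    for w in("weight","probe","holder","rest","album","spot","black_jar","buds","probe_tip"):
        for d in pinpoint(n,w): print(n,w,round(d["score"],2),c2w(n,d["at"]).round(4),proj(n,c2w(n,d["at"])).round(0))
E
```

```text
0.1 pos [ 0.1818 -0.6235  0.2215] x [-0.001  0.002 -1.   ] y [ 0.28  -0.96  -0.002] F [ 0.4 -0.9 -0.1] T [-0.02 -0.02  0.02] w 0.0868 q [74.5 18.4 -4.  83.2  1.3 78.5 -3.3]
scene weight 0.83 [ 0.4893  0.4033 -0.0029] [198. 234.]
scene weight 0.78 [ 0.7692  0.3544 -0.0032] [261. 181.]
scene weight 0.56 [0.4378 0.66   0.0009] [121. 211.]
scene probe 0.6 [ 0.473  -0.2262  0.0135] [403. 339.]
scene holder 0.73 [ 0.4727 -0.2269  0.0012] [401. 341.]
scene rest 0.73 [ 0.5907  0.1091 -0.0056] [302. 251.]
scene album 0.8 [0.5954 0.1056 0.0512] [305. 239.]
scene album 0.4 [ 0.5893  0.1109 -0.0043] [301. 251.]
scene spot 0.77 [0.5502 0.1066 0.0816] [298. 244.]
scene black_jar 0.71 [0.6597 0.4168 0.0015] [227. 194.]
scene buds 0.62 [ 6.921e-01 -1.726e-01 -5.000e-04] [407. 265.]
top weight 0.84 [0.7732 0.348  0.001 ] [221. 166.]
top weight 0.72 [ 4.889e-01  4.025e-01 -2.000e-04] [208. 247.]
top weight 0.62 [0.4376 0.6577 0.0023] [134. 264.]
top probe 0.63 [ 0.4761 -0.2301  0.0118] [388. 246.]
top holder 0.87 [ 0.4732 -0.2317  0.0029] [388. 247.]
top rest 0.84 [0.5932 0.1072 0.0025] [291. 215.]
top album 0.81 [0.5909 0.1024 0.0476] [294. 215.]
top spot 0.68 [0.5512 0.1092 0.0833] [293. 227.]
top buds 0.96 [ 0.6927 -0.175  -0.0021] [369. 185.]
```

Scene: the rest and album are at top (292,215), with the spot at (293,228). The holder and probe are at top (390,246) and the buds at (374,183). Candidates for the weight, in top pixels:
- (208,247): left of the rest near the robot's edge, 0.63 m from the base
- (221,167): by the red jar, 0.85 m
- (125,168): by the far albums
- (133,265): far left on paper, 0.79 m

I choose (208,247), which is the nearest. Next is a close crop to check it.

```bash
python3 - <<'E'
from h import *
im=read_camera("top")[:,:,::-1]
a=cv2.resize(im[215:280,180:240],None,fx=6,fy=6,interpolation=cv2.INTER_CUBIC)
b=cv2.resize(im[175:255,245:340],None,fx=4,fy=4,interpolation=cv2.INTER_CUBIC)
H=max(a.shape[0],b.shape[0]); c=np.zeros((H,a.shape[1]+b.shape[1],3),np.uint8); c[:a.shape[0],:a.shape[1]]=a; c[:b.shape[0],a.shape[1]:]=b
cv2.imwrite("pics/crop1.png",c)
im=read_camera("scene")[:,:,::-1]
a=cv2.resize(im[185:300,170:370],None,fx=4,fy=4,interpolation=cv2.INTER_CUBIC)
cv2.imwrite("pics/crop2.png",a)
E
```

```text
(no output)
```

View pics/crop1.png

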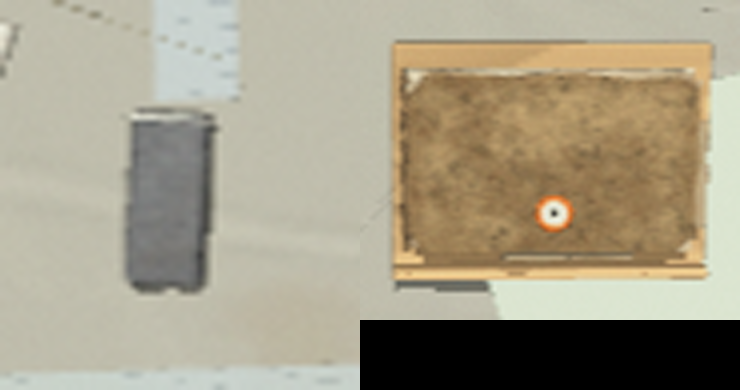

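View pics/crop2.png

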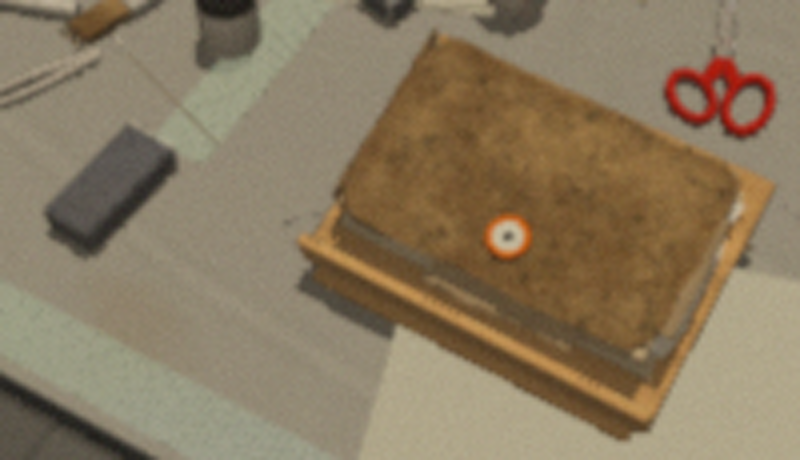

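The crop shows the plain grey block left of the rest, which is the one near the robot's edge. Next I fit the poses from pixels in both views.

```bash
python3 - <<'E'
from h import *
from scipy.optimize import least_squares
def c1l(u,v): return np.array([180+(u+.5)/6-.5,215+(v+.5)/6-.5])
def c1r(u,v): return np.array([245+(u-360+.5)/4-.5,175+(v+.5)/4-.5])
def c2(u,v): return np.array([170+(u+.5)/4-.5,185+(v+.5)/4-.5])
# spot triangulation
A=c1r(554,213);B=c2(508,237)
r=least_squares(lambda X:np.r_[proj("top",X)-A,proj("scene",X)-B],[.55,.107,.082]); S=r.x; print("spot",S,r.fun)
# album yaw from lines
for nm,f,a,b,z,t in(("top","board top",c1r(393,43),c1r(712,43),.07,90),("top","board bot",c1r(393,277),c1r(706,277),.02,90),("top","cover left",c1r(405,75),c1r(405,240),None,0)):
    if z: d=onz(nm,*a,z)-onz(nm,*b,z); print(f,np.degrees(np.arctan2(d[1],d[0])), np.linalg.norm(d))
d=onz("scene",*c2(302,240),.03)-onz("scene",*c2(650,420),.03); print("scene board bot",np.degrees(np.arctan2(d[1],d[0])),np.linalg.norm(d))
d=onz("scene",*c2(440,37),.11)-onz("scene",*c2(735,165),.11); print("scene cover up",np.degrees(np.arctan2(d[1],d[0])),np.linalg.norm(d))
# weight
loc=np.array([[.05,.023,.027],[.05,-.023,.027],[-.05,-.023,.027],[-.05,.023,.027]])
top=[c1l(131,120),c1l(208,120),c1l(204,290),c1l(126,288)]
sc=[c2(128,127),c2(175,155),c2(93,240),c2(47,212)]
for use in("both","top","scene"):
    def f(p):
        e=[]
        for l,t,s in zip(loc,top,sc):
            c,sn=np.cos(p[2]),np.sin(p[2]); X=[p[0]+c*l[0]-sn*l[1],p[1]+sn*l[0]+c*l[1],l[2]]
            if use!="scene": e.append(proj("top",X)-t)
            if use!="top": e.append(proj("scene",X)-s)
        return np.concatenate(e)
    r=least_squares(f,[.489,.403,0]); print(use,r.x[:2],np.degrees(r.x[2]),np.abs(r.fun).max())
# gray colour threshold for the top camera
im=read_camera("top").astype(int); sub=im[215:280,180:240]
m=((sub.max(2)-sub.min(2))<25)&(sub.max(2)<140)
m=m.astype(np.uint8); n,l,s,c=cv2.connectedComponentsWithStats(m); k=1+s[1:,4].argmax(); ys,xs=np.nonzero(l==k)
P=np.array([onz("top",x+180,y+215,.027)[:2] for x,y in zip(xs,ys)]).astype(np.float32); print(cv2.minAreaRect(P))
E
```

```text
spot [0.54813624 0.10844053 0.0833509 ] [-0.16220542  0.09642479  0.15101948 -0.00487462]
board top 88.62574623726614 0.26881623000199917
board bot 88.41499960762903 0.27154136386013317
scene board bot 88.51856148439182 0.2715174702296809
scene cover up 89.65577740116137 0.22670257937547503
both [0.48440396 0.3976101 ] -2.396750341920243 1.8948501381019298
top [0.48524038 0.39933314] -2.574471658517206 0.6771042731618024
scene [0.48326264 0.39580546] -2.2908526253780077 1.4119484753606173
((0.48402586579322815, 0.3976079821586609), (0.047957148402929306, 0.09564616531133652), 88.4471435546875)
```

```bash
python3 -m pendant '{"xyz":[[0.035,0.03,0.005],[0.045,0.04,0.005],[0.045,0.04,0.005],[0.045,0.04,0],[0.045,0.04,0],[0.045,0.04,0],[0.045,0.04,0],[0.03,0.045,0],[0.01,0.05,0],[0.0,0.05,0]],"turn":[0.14,0.14,0.14,0.14,0.14,0.14,0.14,0.14,0.14,0.14]}'; python3 -c "
from h import *
st()"
```

```text
time_s: 2.4
tool_pos: [0.5324, -0.1991, 0.2385]
tool_rot: [57.7, 89.6, -23.9]
force: [0.4, 0.7, 0.3]
grip_width: 0.0871
2.4 pos [ 0.5324 -0.1991  0.2385] x [ 0.007 -0.003 -1.   ] y [0.989 0.147 0.006] F [0.4 0.7 0.3] T [ 0.01 -0.16  0.01] w 0.0871 q [ 46.5   9.9 -32.2  93.1   5.4  78.1  22.1]
```

```bash
python3 -m pendant '{"xyz":[[0.0,0.06,0],[0.0,0.062,0],[0,0.062,0],[-0.005,0.062,0],[-0.005,0.062,0],[-0.005,0.062,0],[-0.01,0.062,0],[-0.01,0.062,0],[-0.01,0.062,0],[-0.005,0.04,-0.01]],"turn":[0.14,0.14,0.14,0.14,0.14,0.14,0.14,0.14,0.14,0.14]}'; python3 -c "
from h import *
st()"
```

```text
time_s: 3.65
tool_pos: [0.4816, 0.4031, 0.2322]
tool_rot: [38.2, 88.9, 39.4]
force: [0.6, -0.2, -0.3]
grip_width: 0.087
3.65 pos [0.4816 0.4031 0.2322] x [ 0.015  0.012 -1.   ] y [-0.02   1.     0.012] F [ 0.6 -0.2 -0.3] T [ 0.06 -0.17  0.01] w 0.087 q [  2.5  24.7 -59.4  85.2  21.6  81.2  33.6]
```

```bash
python3 -m pendant '{"xyz":[[0.002,-0.002,-0.05],[0.002,-0.001,-0.05],[0.0,0,-0.04],[0,0,-0.02],[0,0,0]],"turn":[-0.03,-0.03,0,0,0]}'; python3 -c "
from h import *
st()
im=read_camera('top')[:,:,::-1]; im2=read_camera('scene')[:,:,::-1]
c=np.hstack([cv2.resize(im[190:290,160:260],(400,400)),cv2.resize(im2[180:280,150:250],(400,400))]); cv2.imwrite('pics/p2.png',c)"
```

```text
time_s: 4.28
tool_pos: [0.4831, 0.4057, 0.0684]
tool_rot: [47.4, 88.7, 45.5]
force: [1.2, 0.4, 0.4]
grip_width: 0.0868
4.28 pos [0.4831 0.4057 0.0684] x [ 0.015  0.016 -1.   ] y [0.033 0.999 0.016] F [1.2 0.4 0.4] T [ 0.08 -0.1  -0.04] w 0.0868 q [ -1.1  32.3 -53.9  95.6  28.5  65.5  25.7]
```

View pics/p2.png

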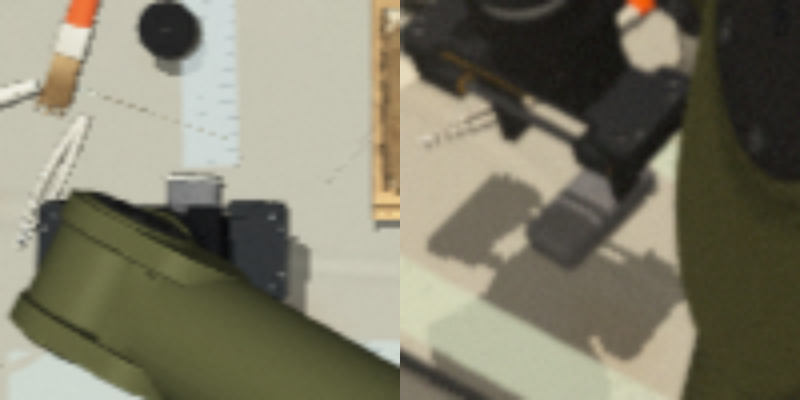

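The left panel (top) shows the gripper over the weight at crop (195,190). The right panel (scene) shows the fingers straddling it at crop (590,205). I go down to about 13 mm.

```bash
python3 -m pendant '{"xyz":[[0.002,-0.004,-0.03],[0.0,-0.002,-0.02],[0.001,0,-0.006],[0,0,0]],"turn":[0,0,0,0]}'; python3 -c "
from h import *
st()"
```

```text
time_s: 4.88
tool_pos: [0.4913, 0.4042, 0.02]
tool_rot: [43.9, 87.9, 41.9]
force: [-0.2, -0.7, -0.4]
grip_width: 0.0871
4.88 pos [0.4913 0.4042 0.02  ] x [ 0.028  0.025 -0.999] y [0.034 0.999 0.026] F [-0.2 -0.7 -0.4] T [ 0.04 -0.12 -0.06] w 0.0871 q [ -2.2  35.3 -51.6  97.6  31.6  60.4  24.1]
```

```bash
python3 -m pendant '{"xyz":[[-0.003,-0.002,-0.004],[-0.002,-0.001,-0.003],[0,0,0]],"turn":[0,0,0]}'; python3 -m pendant '{"xyz":[[0,0,0],[0,0,0],[0,0,0],[0,0,0]],"turn":[0,0,0,0]}' 0 25; python3 -c "
from h import *
st()"
```

```text
time_s: 5.25
tool_pos: [0.4865, 0.4023, 0.0146]
tool_rot: [43.7, 87.7, 41.7]
force: [-1.0, -0.2, 0.1]
grip_width: 0.0875
time_s: 5.75
tool_pos: [0.4867, 0.4025, 0.015]
tool_rot: [43.6, 87.7, 41.7]
force: [0.0, 0.5, 0.4]
grip_width: 0.0547
5.75 pos [0.4867 0.4025 0.015 ] x [ 0.03   0.027 -0.999] y [0.034 0.999 0.028] F [0.  0.5 0.4] T [ 0.02 -0.09  0.02] w 0.0547 q [ -2.1  35.1 -51.5  98.7  31.8  59.4  23.7]
```

```bash
python3 -m pendant '{"xyz":[[0,0,0],[0,0,0],[0,0,0]],"turn":[0,0,0]}' ; python3 -m pendant '{"xyz":[[0,0,0.01],[0,0,0.02],[0,0,0.02],[0,0,0.02]],"turn":[0,0,0,0]}'; python3 -c "
from h import *
st()"
```

```text
time_s: 6.12
tool_pos: [0.4867, 0.4027, 0.0149]
tool_rot: [43.7, 87.7, 41.8]
force: [0.7, 0.0, -0.2]
grip_width: 0.0446
time_s: 6.62
tool_pos: [0.484, 0.3997, 0.0855]
tool_rot: [44.5, 88.1, 42.5]
force: [0.9, -1.2, -6.3]
grip_width: 0.0444
6.62 pos [0.484  0.3997 0.0855] x [ 0.024  0.022 -0.999] y [0.034 0.999 0.023] F [ 0.9 -1.2 -6.3] T [ 0.11 -0.1   0.04] w 0.0444 q [  0.5  30.6 -54.9  95.8  27.4  66.   26.8]
```

```bash
python3 -m pendant '{"xyz":[[0,-0.01,0.04],[0,-0.02,0.04],[0.01,-0.03,0.015],[0.015,-0.03,0],[0.015,-0.035,0],[0.015,-0.035,0],[0.015,-0.035,0],[0.015,-0.035,0],[0.015,-0.035,0],[0.01,-0.02,0]],"turn":[-0.16,-0.16,-0.16,-0.16,-0.16,-0.16,-0.16,-0.16,-0.16,-0.16]}'; python3 -m pendant '{"xyz":[[0,0,0],[0,0,0]],"turn":[0,0]}'; python3 -c "
from h import *
st()"
```

```text
time_s: 7.88
tool_pos: [0.5925, 0.1153, 0.2008]
tool_rot: [58.1, 87.2, -37.6]
force: [0.8, -0.2, -5.7]
grip_width: 0.0448
time_s: 8.12
tool_pos: [0.5925, 0.1152, 0.2025]
tool_rot: [59.7, 87.2, -36.0]
force: [0.2, 1.1, -6.4]
grip_width: 0.0449
8.12 pos [0.5925 0.1152 0.2025] x [ 0.04  -0.029 -0.999] y [ 0.994 -0.099  0.043] F [ 0.2  1.1 -6.4] T [ 0.16  0.06 -0.01] w 0.0449 q [ 17.1  15.4 -37.8  92.4  12.2  74.1 -28.5]
```

```bash
python3 -m pendant '{"xyz":[[0.004,-0.003,-0.02],[0.004,-0.003,-0.02],[0.003,-0.003,-0.015],[0,0,0]],"turn":[0.035,0.035,0,0]}'; python3 -c "
from h import *
st()
im=read_camera('top')[:,:,::-1]; im2=read_camera('scene')[:,:,::-1]
c=np.hstack([cv2.resize(im[165:265,240:340],(400,400)),cv2.resize(im2[180:280,250:350],(400,400))]); cv2.imwrite('pics/p3.png',c)"
```

```text
time_s: 8.62
tool_pos: [0.6015, 0.1098, 0.143]
tool_rot: [59.4, 87.3, -31.4]
force: [0.3, -0.7, -6.3]
grip_width: 0.0449
8.62 pos [0.6015 0.1098 0.143 ] x [ 0.04  -0.024 -0.999] y [ 0.999 -0.014  0.04 ] F [ 0.3 -0.7 -6.3] T [0.05 0.05 0.03] w 0.0449 q [ 17.2  19.  -37.5  95.5  14.6  68.1 -24.8]
```

View pics/p3.png

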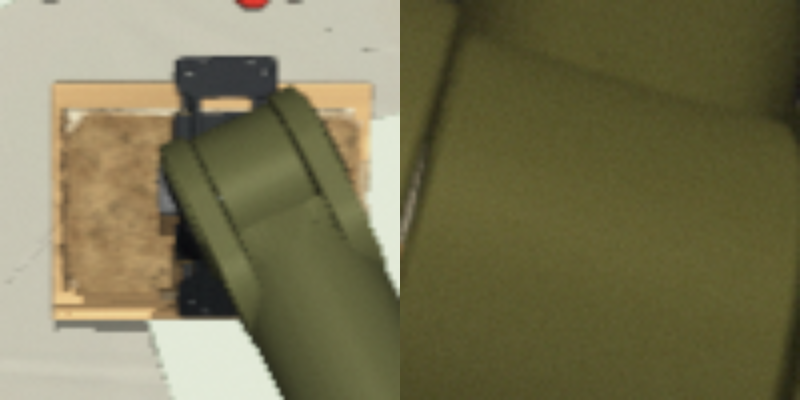

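The arm hides most of the weight. Its left end shows in the top crop at (161,145–213), so I check its position from that.

```bash
python3 - <<'E'
from h import *
for v in(145,180,213):
    print(onz("top",240+161.5/4-.5,165+(v+.5)/4-.5,.153).round(4))
print(proj("top",[.606,.157,.153]))
E
```

```text
[0.6345 0.1529 0.153 ]
[0.6069 0.1537 0.153 ]
[0.5809 0.1544 0.153 ]
[278.83748605 209.9396518 ]
```

```bash
python3 -m pendant '{"xyz":[[0.001,0.002,-0.008],[0.001,0.001,-0.008],[0,0,-0.004],[0,0,0]],"turn":[0,0,0,0]}'; python3 -m pendant '{"xyz":[[0,0,-0.002],[0,0,-0.0]],"turn":[0,0]}'; python3 -c "
from h import *
st()"
```

```text
time_s: 9.22
tool_pos: [0.6054, 0.1148, 0.1253]
tool_rot: [64.2, 87.1, -26.6]
force: [-0.2, -0.3, -6.5]
grip_width: 0.0448
time_s: 9.48
tool_pos: [0.6056, 0.1147, 0.1235]
tool_rot: [64.4, 87.0, -26.4]
force: [-0.5, 0.1, -5.8]
grip_width: 0.0448
9.47 pos [0.6056 0.1147 0.1235] x [ 0.046 -0.023 -0.999] y [ 0.999 -0.013  0.047] F [-0.5  0.1 -5.8] T [0.08 0.06 0.01] w 0.0448 q [ 16.4  20.4 -37.3  96.3  15.7  65.9 -25.9]
```

```bash
python3 -m pendant '{"xyz":[[-0.002,-0.002,-0.002],[0,0,-0.0015]],"turn":[0,0]}'; python3 -m pendant '{"xyz":[[0,0,-0.0015],[0,0,-0.001]],"turn":[0,0]}';python3 -m pendant '{"xyz":[[0,0,-0.001],[0,0,0]],"turn":[0,0]}'; python3 -c "
from h import *
st()"
```

```text
time_s: 9.72
tool_pos: [0.6037, 0.1125, 0.1202]
tool_rot: [64.6, 87.0, -26.2]
force: [-0.2, 0.4, -6.9]
grip_width: 0.0446
time_s: 9.98
tool_pos: [0.6037, 0.1124, 0.1175]
tool_rot: [64.7, 87.0, -26.1]
force: [-1.1, 0.0, -6.2]
grip_width: 0.0444
time_s: 10.22
tool_pos: [0.6038, 0.1125, 0.1174]
tool_rot: [64.4, 87.0, -26.4]
force: [-0.1, 0.8, -6.0]
grip_width: 0.0448
10.22 pos [0.6038 0.1125 0.1174] x [ 0.047 -0.023 -0.999] y [ 0.999 -0.014  0.048] F [-0.1  0.8 -6. ] T [-0.04  0.22 -0.04] w 0.0448 q [ 16.6  20.4 -37.2  97.1  15.8  65.1 -25.9]
```

```bash
python3 -m pendant '{"xyz":[[0,0,-0.0015],[0,0,0]],"turn":[0,0]}';python3 -m pendant '{"xyz":[[0,0,-0.0015],[0,0,0]],"turn":[0,0]}'; python3 -c "
from h import *
st()"
```

```text
time_s: 10.48
tool_pos: [0.6038, 0.1125, 0.1174]
tool_rot: [63.8, 86.9, -27.0]
force: [-1.2, -0.2, -5.1]
grip_width: 0.0447
time_s: 10.72
tool_pos: [0.6038, 0.1125, 0.1173]
tool_rot: [63.3, 86.9, -27.5]
force: [-1.5, -1.7, -2.3]
grip_width: 0.0447
10.72 pos [0.6038 0.1125 0.1173] x [ 0.048 -0.025 -0.999] y [ 0.999 -0.014  0.049] F [-1.5 -1.7 -2.3] T [-0.13  0.44 -0.01] w 0.0447 q [ 16.5  20.3 -37.2  97.1  15.9  65.1 -26. ]
```

```bash
python3 -m pendant '{"xyz":[[0,0,-0.002],[0,0,-0.002],[0,0,-0.002]],"turn":[0,0,0]}' 0 6;python3 -m pendant '{"xyz":[[0,0,-0.002],[0,0,-0.002]],"turn":[0,0]}' 0 4; python3 -c "
from h import *
st()"
```

```text
time_s: 11.1
tool_pos: [0.602, 0.1126, 0.1111]
tool_rot: [60.5, 87.1, -30.3]
force: [-4.8, -0.6, 3.8]
grip_width: 0.0463
time_s: 11.35
tool_pos: [0.6013, 0.1126, 0.1064]
tool_rot: [59.7, 87.1, -31.2]
force: [-4.1, -1.8, 0.4]
grip_width: 0.048
11.35 pos [0.6013 0.1126 0.1064] x [ 0.043 -0.026 -0.999] y [ 0.999 -0.014  0.043] F [-4.1 -1.8  0.4] T [-0.15  0.8  -0.05] w 0.048 q [ 16.3  20.9 -37.   97.8  16.2  64.3 -26.4]
```

```bash
python3 -m pendant '{"xyz":[[0,0,0.001],[0,0,0.001]],"turn":[0,0]}' 0.6 ; python3 -c "
from h import *
st()"; python3 -m pendant '{"xyz":[[0,0,0.004],[0,0,0.005],[0,0,0.005]],"turn":[0,0,0]}' 0.68 ; python3 -c "
from h import *
st()"
```

```text
time_s: 11.6
tool_pos: [0.6028, 0.1131, 0.1087]
tool_rot: [62.6, 87.0, -28.2]
force: [-2.6, 0.1, -1.6]
grip_width: 0.0521
11.6 pos [0.6028 0.1131 0.1087] x [ 0.046 -0.025 -0.999] y [ 0.999 -0.013  0.046] F [-2.6  0.1 -1.6] T [-0.03  0.31  0.05] w 0.0521 q [ 16.3  20.8 -37.1  97.6  16.2  64.3 -26.3]
time_s: 11.98
tool_pos: [0.6052, 0.1135, 0.1249]
tool_rot: [66.2, 86.8, -24.6]
force: [0.6, 0.5, -0.4]
grip_width: 0.0593
11.97 pos [0.6052 0.1135 0.1249] x [ 0.051 -0.023 -0.998] y [ 0.999 -0.014  0.052] F [ 0.6  0.5 -0.4] T [ 0.   -0.02  0.01] w 0.0593 q [ 16.6  20.  -37.3  96.6  15.6  65.7 -25.8]
```

Released. Now I retract upward and toward the holder, then look.

```bash
python3 -m pendant '{"xyz":[[0,0,0.02],[0,0,0.05],[0,-0.03,0.05],[-0.01,-0.06,0.03],[-0.02,-0.06,0],[-0.02,-0.06,0],[-0.02,-0.05,0],[-0.02,-0.05,0]],"turn":[0,0,0,-0.17,-0.17,-0.17,-0.17,-0.17]}' 1; python3 -c "
from h import *
st()
im=read_camera('top')[:,:,::-1]; im2=read_camera('scene')[:,:,::-1]
for n in('top','scene'):
  for w in('weight','spot','probe','holder'):
    for d in pinpoint(n,w): print(n,w,round(d['score'],2),c2w(n,d['at']).round(4))
c=np.hstack([cv2.resize(im[165:265,240:340],(400,400),interpolation=2),cv2.resize(im2[180:290,240:370],(473,400),interpolation=2)])[:,:800]; cv2.imwrite('pics/p4.png',c)"
```

```text
time_s: 12.98
tool_pos: [0.5153, -0.1931, 0.2921]
tool_rot: [79.7, 86.0, -60.6]
force: [1.5, 0.0, 0.5]
grip_width: 0.087
12.97 pos [ 0.5153 -0.1931  0.2921] x [ 0.034 -0.061 -0.998] y [ 0.638 -0.767  0.069] F [1.5 0.  0.5] T [ 0.06 -0.11  0.01] w 0.087 q [ 38.4   3.5 -23.4  93.1   4.3  80.9 -35.9]
top weight 0.89 [0.6017 0.1106 0.0999]
top weight 0.72 [ 0.771   0.348  -0.0022]
top weight 0.63 [ 0.4331  0.6588 -0.0008]
top probe 0.28 [0.659  0.4161 0.0036]
top holder 0.69 [ 0.4738 -0.2286  0.003 ]
scene weight 0.96 [4.347e-01 6.603e-01 2.000e-04]
scene weight 0.83 [ 0.7706  0.3575 -0.0026]
scene probe 0.68 [ 0.4727 -0.2252  0.0136]
```

View pics/p4.png

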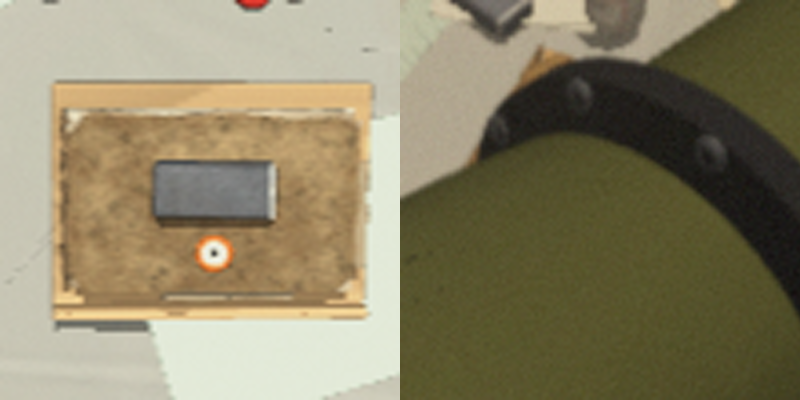

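The top crop shows the weight lying flat above the spot. Its top-face corners are at about crop (153,161), (270,162), (268,218) and (154,218), and the spot is at (214,254). I compare that with the ideal pose.

```bash
python3 - <<'E'
from h import *
from scipy.optimize import least_squares
S=np.array([.5481,.1084,.0833])
Rm=R.from_euler('zy',[-1.5,-np.degrees(.26)],degrees=True).as_matrix()
C=lambda p:(240+(p[0]+.5)/4-.5,165+(p[1]+.5)/4-.5)
inv=lambda q:((q-[240,165]+.5)*4-.5).round(1)
print("spot",inv(proj("top",S)))
for z in(.027,0):
  for sx,sy in((1,1),(1,-1),(-1,-1),(-1,1)):
    X=S+Rm@np.array([.058+sx*.023,sy*.05,z]); print(z,sx,sy,inv(proj("top",X)))
def f(p,obs):
    e=[]
    for (sx,sy),o in zip(((1,1),(1,-1),(-1,-1),(-1,1)),obs):
        c,s=np.cos(p[2]),np.sin(p[2]); a,b=sx*.023,sy*.05
        e.append(inv2(proj("top",S+Rm@np.array([p[0]+c*a-s*b,p[1]+s*a+c*b,.027])))-o)
    return np.concatenate(e)
inv2=lambda q:((q-[240,165]+.5)*4-.5)
r=least_squares(f,[.058,0,0],args=([[153,161],[270,162],[268,218],[154,218]],)); print(r.x,r.fun.round(1))
im=read_camera('top')[:,:,::-1]; cv2.imwrite('pics/p5.png',cv2.resize(im[195:235,265:325],None,fx=12,fy=12,interpolation=cv2.INTER_CUBIC))
E
```

```text
spot [213.4 253.4]
0.027 1 1 [155.9 164.2]
0.027 1 -1 [280.3 164.3]
0.027 -1 -1 [278.7 220. ]
0.027 -1 1 [155.3 220.1]
0 1 1 [154.2 157.6]
0 1 -1 [276.1 157.7]
0 -1 -1 [274.6 212.3]
0 -1 1 [153.6 212.4]
[ 0.05995364  0.00513008 -0.00294898] [-3.3  0.7  4.1  0.1  4.4 -0.2 -5.1 -0.5]
```

View pics/p5.png

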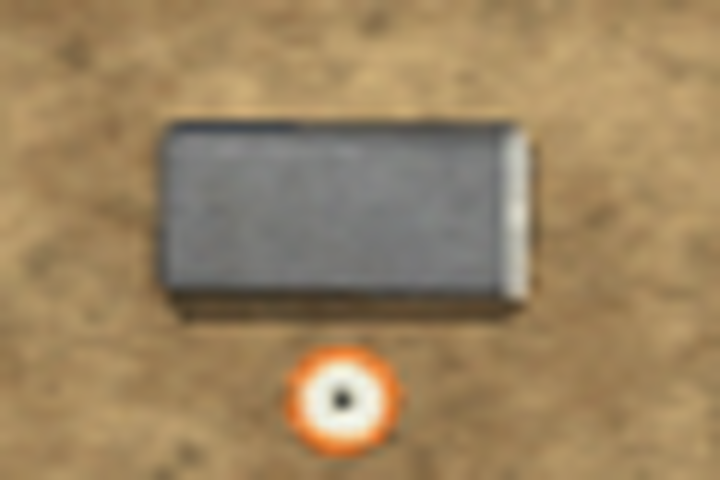

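```bash
cat > s.py <<'E'
from h import *
o=readout.get_obs(); r=R.from_euler('xyz',o["tool_rot"],degrees=True).as_matrix()
print(round(o["time_s"],2),o["tool_pos"].round(4),"x",r[:,0].round(4),"jaw",round(np.degrees(np.arctan2(r[1,1],r[0,1])),1),"yz",r[2,1].round(4),"zz",r[2,2].round(4),"F",o["force"].round(1),"w",o["grip_width"].round(4))
E
python3 s.py
P="python3 -m pendant"
$P '{"xyz":[[0,0,0],[0,0,0]],"turn":[0,0]}' >/dev/null; python3 s.py
$P '{"xyz":[[-0.01,-0.01,0],[-0.01,-0.01,0]],"turn":[-0.17,-0.17]}' >/dev/null; python3 s.py
$P '{"xyz":[[-0.01,-0.01,0],[-0.01,-0.005,0]],"turn":[-0.17,-0.17]}' >/dev/null; python3 s.py
$P '{"xyz":[[0,0,0]],"turn":[0]}' >/dev/null; python3 s.py
python3 - <<'E'
from h import *
for n in("top","scene"):
    im=cv2.imread(f"pics/{n}0.png").astype(int); b,g,r=im[...,0],im[...,1],im[...,2]
    (x0,x1,y0,y1)=(370,420,225,270) if n=="top" else (380,445,295,365)
    for nm,m in(("blue",(b>r+40)&(b>g+20)),("green",(g>r+40)&(g>b+20))):
        ys,xs=np.nonzero(m[y0:y1,x0:x1]); print(n,nm,len(xs),xs.mean()+x0 if len(xs) else 0,ys.mean()+y0 if len(ys) else 0)
    cv2.imwrite(f"pics/pr_{n}.png",cv2.resize(im[y0:y1,x0:x1].astype(np.uint8),None,fx=8,fy=8,interpolation=2))
    X=np.array([.4737,-.2285,0]);print([proj(n,X+[0,0,z]).round(1) for z in(.07,.076,.156,.166)])
E
```

```text
top blue 75 396.6933333333333 247.76
top green 4 403.5 248.5
[array([393.3, 247.5]), array([393.9, 247.5]), array([402.2, 248.7]), array([403.4, 248.9])]
scene blue 198 415.2828282828283 323.14141414141415
scene green 4 422.5 312.5
[array([410.1, 329.8]), array([410.9, 328.7]), array([421.5, 314. ]), array([423., 312.])]Traceback (most recent call last):
  File "s.py", line 3, in <module>
    print(round(o["time_s"],2),o["tool_pos"].round(4),"x",r[:,0].round(4),"jaw",round(np.degrees(np.arctan2(r[1,1],r[0,1])),1),"yz",r[2,1].round(4),"zz",r[2,2].round(4),"F",o["force"].round(1),"w",o["grip_width"].round(4))
                                                                                                                                                                                                     ^^^^^^^^^^^^^^^^^^^^^
AttributeError: 'float' object has no attribute 'round'
Traceback (most recent call last):
  File "s.py", line 3, in <module>
    print(round(o["time_s"],2),o["tool_pos"].round(4),"x",r[:,0].round(4),"jaw",round(np.degrees(np.arctan2(r[1,1],r[0,1])),1),"yz",r[2,1].r
[... 1361 characters left out ...]
                                                       ^^^^^^^^^^^^^^^^^^^^^
AttributeError: 'float' object has no attribute 'round'
Traceback (most recent call last):
  File "s.py", line 3, in <module>
    print(round(o["time_s"],2),o["tool_pos"].round(4),"x",r[:,0].round(4),"jaw",round(np.degrees(np.arctan2(r[1,1],r[0,1])),1),"yz",r[2,1].round(4),"zz",r[2,2].round(4),"F",o["force"].round(1),"w",o["grip_width"].round(4))
                                                                                                                                                                                                     ^^^^^^^^^^^^^^^^^^^^^
AttributeError: 'float' object has no attribute 'round'
```

View pics/pr_top.png

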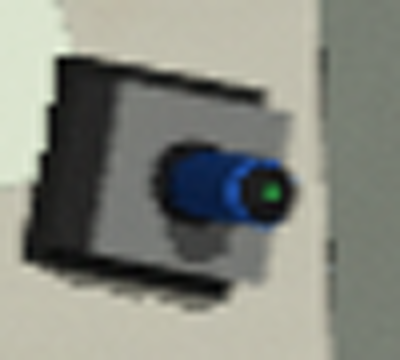

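View pics/pr_scene.png

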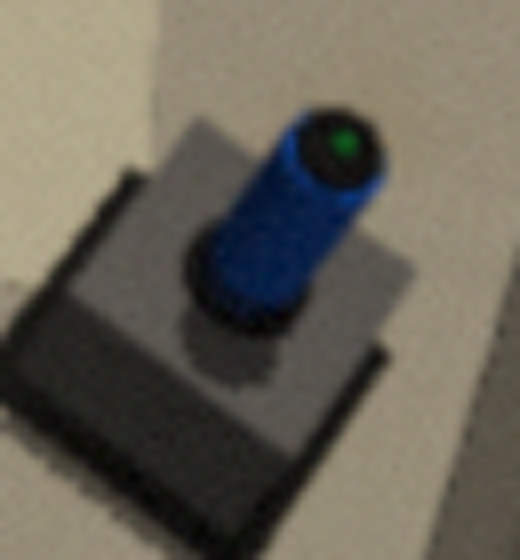

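Both crops show the probe upright. The lamp is at top (403.5,248.5) and scene (422.5,312.5), within 0.5 px of the prediction for (0.4737, -0.2285).

```bash
sed -i 's/o\["grip_width"\].round(4)/round(float(o["grip_width"]),4)/' s.py; python3 s.py; P="python3 -m pendant"
$P '{"xyz":[[0,0,-0.03],[0,0,-0.03]],"turn":[0,0]}' >/dev/null; python3 s.py
$P '{"xyz":[[0,0,0.03],[0,0,0.03]],"turn":[0,0]}' >/dev/null; python3 s.py
```

```text
14.4 [ 0.4757 -0.2249  0.2896] x [-0.0136 -0.0656 -0.9978] jaw -89.7 yz 0.0655 zz 0.0139 F [0.1 0.6 0. ] w 0.087
14.65 [ 0.4784 -0.2247  0.231 ] x [-0.0069 -0.0679 -0.9977] jaw -89.3 yz 0.0678 zz 0.0077 F [ 0.1 -0.3 -0.9] w 0.0873
14.9 [ 0.476  -0.2224  0.2864] x [-0.0161 -0.0624 -0.9979] jaw -88.7 yz 0.062 zz 0.0174 F [0.6 1.4 0.6] w 0.0867
```

```bash
P="python3 -m pendant"
$P '{"xyz":[[0,0,0]],"turn":[0.188]}' >/dev/null; python3 s.py
$P '{"xyz":[[0,0,0]],"turn":[-0.188]}' >/dev/null; python3 s.py
$P '{"xyz":[[0,0.06,0]],"turn":[0]}' >/dev/null; python3 s.py
$P '{"xyz":[[0,-0.06,0]],"turn":[0]}' >/dev/null; python3 s.py
$P '{"xyz":[[0.06,0,0]],"turn":[0]}' >/dev/null; python3 s.py
$P '{"xyz":[[-0.06,0,0]],"turn":[0]}' >/dev/null; python3 s.py
```

```text
15.03 [ 0.4779 -0.2221  0.2886] x [-1.000e-04 -6.570e-02 -9.978e-01] jaw -77.7 yz 0.0642 zz 0.014 F [ 0.2 -0.  -1. ] w 0.0871
15.15 [ 0.4783 -0.2217  0.2891] x [-0.0114 -0.0648 -0.9978] jaw -88.3 yz 0.0645 zz 0.0133 F [-0.5 -0.9 -0.3] w 0.0872
15.28 [ 0.4782 -0.1651  0.2887] x [-0.0116 -0.0652 -0.9978] jaw -88.6 yz 0.0649 zz 0.0132 F [0.9 1.  0.7] w 0.087
15.4 [ 0.4829 -0.2124  0.2903] x [-0.0057 -0.0625 -0.998 ] jaw -87.2 yz 0.0621 zz 0.0088 F [ 1.1 -1.1  0.1] w 0.087
15.53 [ 0.5372 -0.2206  0.291 ] x [-0.0073 -0.0685 -0.9976] jaw -87.6 yz 0.0682 zz 0.0101 F [ 1.4 -0.6  0. ] w 0.087
15.65 [ 0.484  -0.2184  0.2786] x [-0.0199 -0.0503 -0.9985] jaw -86.9 yz 0.0491 zz 0.0225 F [-2.1 -0.8 -0.8] w 0.0869
```

```bash
P="python3 -m pendant"
$P '{"xyz":[[0.06,0,0.003]],"turn":[0]}' >/dev/null; python3 s.py
$P '{"xyz":[[-0.06,0,0]],"turn":[0]}' >/dev/null; python3 s.py
$P '{"xyz":[[0.06,0,0.006]],"turn":[0]}' >/dev/null; python3 s.py
$P '{"xyz":[[-0.06,0,0]],"turn":[0]}' >/dev/null; python3 s.py
$P '{"xyz":[[0,0,0]],"turn":[0]}' >/dev/null; python3 s.py
```

```text
15.78 [ 0.527  -0.2178  0.28  ] x [-0.034  -0.0551 -0.9979] jaw -87.0 yz 0.0532 zz 0.0368 F [2.9 0.1 2.5] w 0.0869
15.9 [ 0.4814 -0.217   0.263 ] x [-0.054 -0.033 -0.998] jaw -86.4 yz 0.0296 zz 0.0559 F [-4.7 -0.9 -1. ] w 0.0871
16.02 [ 0.5246 -0.2149  0.265 ] x [-0.0732 -0.0356 -0.9967] jaw -86.4 yz 0.0309 zz 0.0753 F [ 3.  -0.6  3.1] w 0.0868
16.15 [ 0.4806 -0.2144  0.248 ] x [-0.0936 -0.0128 -0.9955] jaw -85.9 yz 0.0061 zz 0.0943 F [-3.3 -0.5 -1.6] w 0.0871
16.27 [ 0.4779 -0.2141  0.2436] x [-0.1024 -0.0081 -0.9947] jaw -85.7 yz 0.0004 zz 0.1027 F [ 0.3 -0.5  1.6] w 0.0869
```

```bash
P="python3 -m pendant"
$P '{"xyz":[[-0.003,-0.01,-0.02],[-0.003,-0.006,-0.02],[0,0,-0.02],[0,0,-0.02]],"turn":[-0.05,-0.05,0,0]}' >/dev/null; python3 s.py
```

```text
16.77 [ 0.4727 -0.2323  0.1601] x [-9.900e-02  6.000e-04 -9.951e-01] jaw -91.5 yz 0.002 zz 0.099 F [-0.4  0.5 -0.2] w 0.0871
```

```bash
P="python3 -m pendant"
$P '{"xyz":[[0,0.002,-0.02],[0,0.002,-0.02],[0,0,-0.01],[0,0,0]],"turn":[0,0,0,0]}' >/dev/null; python3 s.py
python3 -c "
from h import *
im=read_camera('top')[:,:,::-1]; im2=read_camera('scene')[:,:,::-1]
c=np.hstack([cv2.resize(im[200:300,340:440],(400,400)),cv2.resize(im2[270:370,360:460],(400,400))]); cv2.imwrite('pics/p6.png',c)"
```

```text
17.27 [ 0.4718 -0.2301  0.1078] x [-0.097  -0.002  -0.9953] jaw -91.5 yz 0.0046 zz 0.0969 F [-0.   0.2  0.3] w 0.087
```

View pics/p6.png

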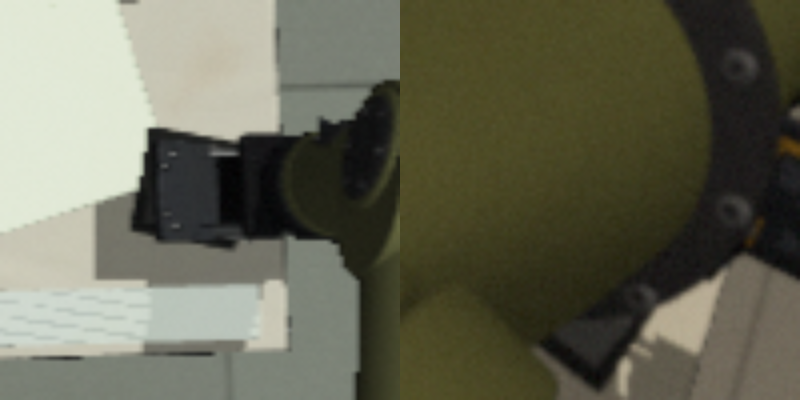

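The probe is hidden under the hand at top crop (230,190), so I close on it by the numbers.

```bash
P="python3 -m pendant"
$P '{"xyz":[[0,0,0],[0,0,0],[0,0,0],[0,0,0],[0,0,0],[0,0,0],[0,0,0],[0,0,0]],"turn":[0,0,0,0,0,0,0,0]}' 0 10 >/dev/null; python3 s.py
```

```text
18.38 [ 0.474  -0.2299  0.1108] x [-0.0922 -0.003  -0.9957] jaw -91.5 yz 0.0054 zz 0.0921 F [-0.5  0.7 -0.1] w 0.0281
```

```bash
P="python3 -m pendant"
$P '{"xyz":[[0,0,0.01],[0,0,0.01],[0,0,0.006],[0,0,0]],"turn":[0,0,0,0]}' >/dev/null; python3 s.py
$P '{"xyz":[[-0.006,0,0],[-0.006,0,0]],"turn":[0,0]}' >/dev/null; python3 s.py
$P '{"xyz":[[-0.006,0,0],[-0.006,0,0]],"turn":[0,0]}' >/dev/null; python3 s.py
```

```text
18.88 [ 0.4739 -0.2299  0.1386] x [-0.0922 -0.003  -0.9957] jaw -91.5 yz 0.0055 zz 0.0921 F [ 0.2  0.3 -0.5] w 0.0277
19.12 [ 0.4627 -0.2289  0.1388] x [-0.0897 -0.0019 -0.996 ] jaw -91.5 yz 0.0042 zz 0.0896 F [ 1.8  1.9 -0.4] w 0.0279
19.38 [ 0.4502 -0.2281  0.1386] x [-0.0888 -0.0012 -0.996 ] jaw -91.4 yz 0.0034 zz 0.0887 F [ 2.3  2.1 -1.5] w 0.0277
```

```bash
P="python3 -m pendant"
$P '{"xyz":[[-0.003,0,0],[0,0,0]],"turn":[0,0]}' >/dev/null; python3 s.py
$P '{"xyz":[[-0.003,0,0.012],[-0.0035,0,0.014],[-0.0035,0,0.014],[-0.0035,0,0.014],[0,0,0.03],[0,0,0.03],[0,0,0]],"turn":[0,0,0,0,0,0,0]}' >/dev/null; python3 s.py
python3 -c "
from h import *
im=read_camera('top')[:,:,::-1]; im2=read_camera('scene')[:,:,::-1]
c=np.hstack([cv2.resize(im[200:300,340:440],(400,400)),cv2.resize(im2[230:370,340:480],(400,400))]); cv2.imwrite('pics/p7.png',c)"
```

```text
19.62 [ 0.4464 -0.2282  0.1385] x [-0.0889 -0.0013 -0.996 ] jaw -91.4 yz 0.0035 zz 0.0888 F [ 1.4  1.6 -0.4] w 0.0277
20.5 [ 0.4293 -0.2309  0.261 ] x [-0.0908 -0.0057 -0.9959] jaw -91.6 yz 0.0083 zz 0.0906 F [ 0.1 -0.4 -2.6] w 0.0277
```

View pics/p7.png

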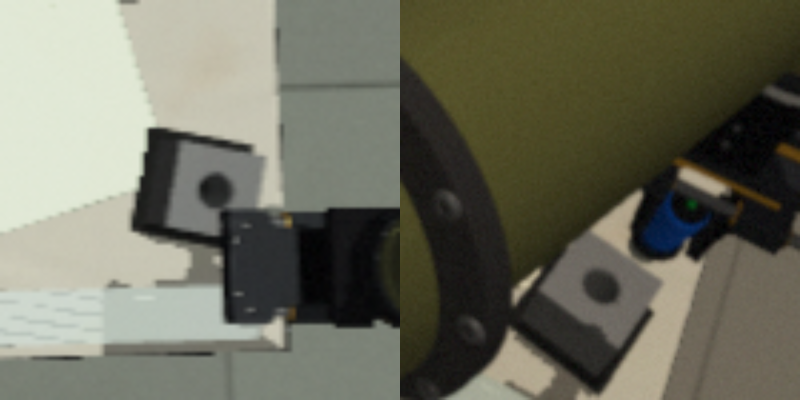

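The probe is out of the holder and held. The scene crop shows the handle at (668,220) and the lamp at (691,205), leaning toward the robot. I move it over the spot.

```bash
P="python3 -m pendant"
$P '{"xyz":[[0.01,0.02,0],[0.01,0.04,0],[0.01,0.04,0],[0.01,0.04,0],[0.01,0.04,0],[0.01,0.04,0],[0.01,0.04,0],[0.01,0.04,0],[0.005,0.03,0],[0,0.01,0]],"turn":[0,0,0,0,0,0,0,0,0,0]}' >/dev/null; python3 s.py
```

```text
21.85 [0.5041 0.1179 0.243 ] x [-1.206e-01  3.000e-04 -9.927e-01] jaw -91.9 yz 0.0037 zz 0.1205 F [ 0.3  0.4 -1.5] w 0.0277
```

```bash
python3 -c "
from h import *
im=read_camera('top')[:,:,::-1]; im2=read_camera('scene')[:,:,::-1]
c=np.hstack([cv2.resize(im[165:265,240:340],(400,400)),cv2.resize(im2[180:280,230:330],(400,400))]); cv2.imwrite('pics/p8.png',c)"
```

```text
(no output)
```

View pics/p8.png

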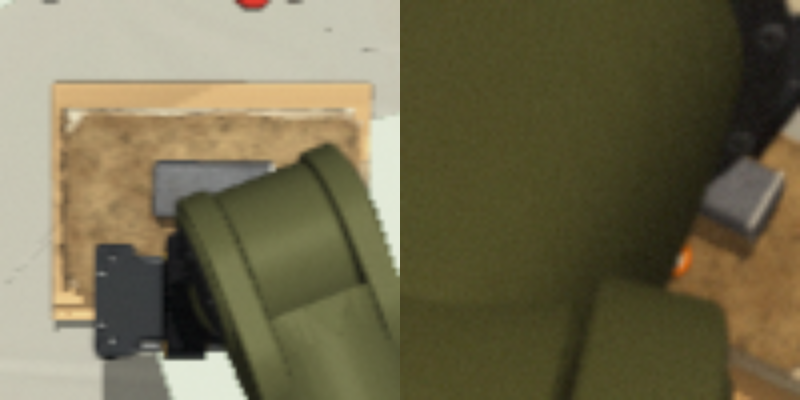

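```bash
python3 - <<'E'
from h import *
G=np.array([.4293,-.2309,.261])+.0187*np.array([.0908,.0057,.9959])
for th in(5,10,13,16.5,20,25):
    t=np.radians(th); n=np.array([-np.sin(t),0,np.cos(t)])
    print(th,[(((proj("scene",G+n*(z-.1174))-[340,230]+.5)*400/140-.5)+[400,0]).round(1) for z in(.154,.144,.064,.060)])
E
python3 - <<'E'
import cv2
im=cv2.imread("pics/p7.png"); cv2.imwrite("pics/p7b.png",cv2.resize(im[140:290,590:790],None,fx=4,fy=4,interpolation=2))
E
```

```text
5 [array([696.4, 192.4]), array([691.1, 198.7]), array([653. , 243.9]), array([651.2, 246. ])]
10 [array([694.9, 196.8]), array([690. , 201.9]), array([655.1, 238. ]), array([653.6, 239.7])]
13 [array([693.9, 199.5]), array([689.3, 203.8]), array([656.5, 234.4]), array([655. , 235.8])]
16.5 [array([692.6, 202.8]), array([688.4, 206.1]), array([658.2, 230.2]), array([656.8, 231.2])]
20 [array([691.3, 206. ]), array([687.5, 208.5]), array([659.9, 225.9]), array([658.7, 226.6])]
25 [array([689.4, 210.8]), array([686.1, 211.9]), array([662.5, 219.7]), array([661.4, 220. ])]
```

View pics/p7b.png

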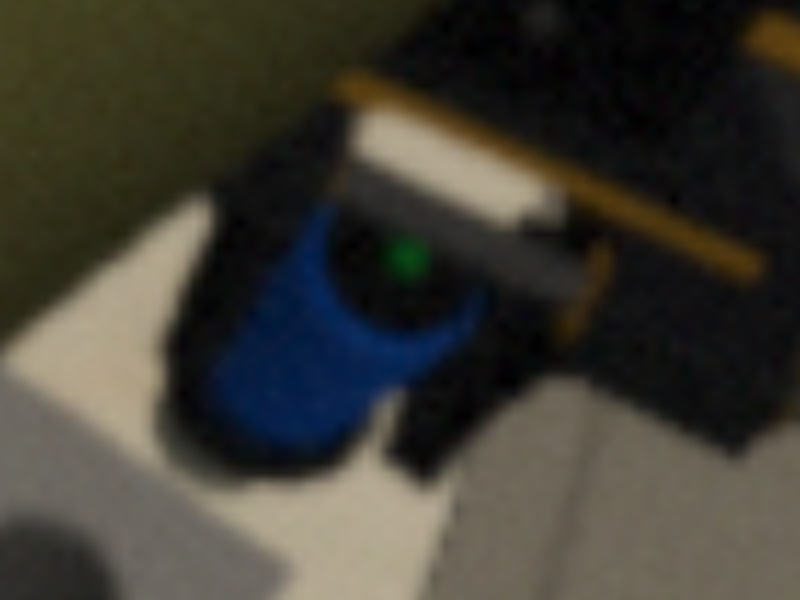

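```bash
python3 - <<'E'
from h import *
src=cv2.imread("pics/p7.png")
G=np.array([.4293,-.2309,.261])+.0187*np.array([.0908,.0057,.9959])
tiles=[]
for th,dx,s in((12,0,0),(16.5,0,0),(12,.004,.004),(12,0,-.004)):
    im=cv2.resize(src[140:290,590:790],None,fx=2,fy=2,interpolation=2)
    t=np.radians(th); n=np.array([-np.sin(t),0,np.cos(t)]); e=np.array([np.cos(t),0,np.sin(t)]); y=np.array([0,1,0])
    def pp(X): return ((((proj("scene",X)-[340,230]+.5)*400/140-.5)+[400,0])-[590,140]+.5)*2-.5
    for z,r,c in((.151,.012,(0,255,255)),(.144,.014,(255,255,0)),(.064,.018,(0,0,255)),(.058,.018,(255,0,255)),(.058,.012,(0,255,0)),(.018,.012,(0,255,0))):
        P=np.array([pp(G+[dx,0,0]+n*(z-.1174+s)+r*(np.cos(a)*e+np.sin(a)*y)) for a in np.linspace(0,6.28,40)])
        cv2.polylines(im,[P.round().astype(int)],True,c,1)
    cv2.putText(im,str((th,dx,s)),(5,15),0,.5,(255,255,255)); tiles.append(im)
cv2.imwrite("pics/p7c.png",np.vstack([np.hstack(tiles[:2]),np.hstack(tiles[2:])]))
E
```

```text
(no output)
```

View pics/p7c.png

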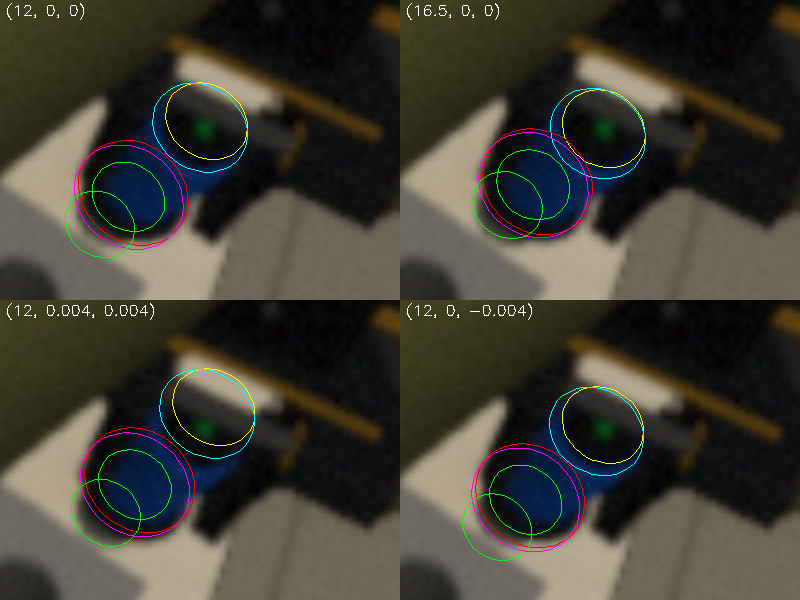

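Scene overlay: a lean of about 16.5° fits the cap and nose in the earlier picture, so after the 1.7° tool drift the probe is now at about 15°. I descend along the cover normal.

```bash
P="python3 -m pendant"
$P '{"xyz":[[0.002,-0.004,-0.015],[0.002,-0.003,-0.015],[0.002,-0.002,-0.012],[0,0,0]],"turn":[0.007,0,0,0]}' >/dev/null; python3 s.py
cat > tip.py <<'E'
from h import *
import sys
o=readout.get_obs(); r=R.from_euler('xyz',o["tool_rot"],degrees=True).as_matrix()
G=o["tool_pos"]-.0187*r[:,0]
th=np.radians(14.8)+(.1206+np.arcsin(r[0,0]))*1.0   # lean follows tool pitch unless slipped
n=np.array([-np.sin(th),0,np.cos(th)]); tip=G-.1174*n
S=np.array([.5481,.1085,.0833]); A=R.from_euler('zy',[-1.5,-np.degrees(.26)],degrees=True).as_matrix()
print("lean",np.degrees(th).round(1),"tip rel spot (album axes, mm)",(A.T@(tip-S)*1000).round(1), "F album",(A.T@o["force"]).round(1))
E
python3 tip.py; python3 -c "
from h import *
im2=read_camera('scene')[:,:,::-1]; im=read_camera('top')[:,:,::-1]
c=np.hstack([cv2.resize(im[165:265,240:340],(400,400)),cv2.resize(im2[180:280,250:350],(400,400))]); cv2.imwrite('pics/p9.png',c)"
```

```text
22.45 [0.51   0.1007 0.1965] x [-0.1231 -0.0039 -0.9924] jaw -92.0 yz 0.0082 zz 0.1229 F [-0.2 -0.2 -1.1] w 0.0277
lean 14.6 tip rel spot (album axes, mm) [-1.1 -7.7 19.1] F album [-0.4 -0.2 -1. ]
```

View pics/p9.png

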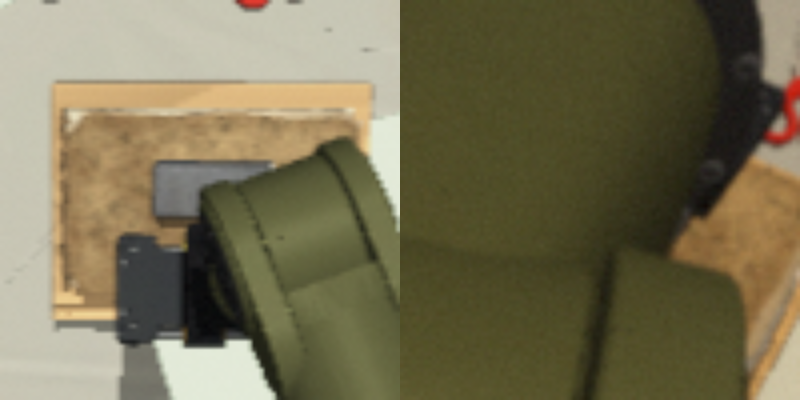

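```bash
P="python3 -m pendant"
$P '{"xyz":[[0.002,0.004,-0.005],[0.002,0.003,-0.004],[0.001,0,-0.003],[0,0,0]],"turn":[0.004,0,0,0]}' >/dev/null; python3 s.py; python3 tip.py
```

```text
23.05 [0.5166 0.1102 0.1862] x [-0.1186 -0.0035 -0.9929] jaw -91.6 yz 0.0069 zz 0.1184 F [-0.6 -0.2 -0.6] w 0.0279
lean 14.9 tip rel spot (album axes, mm) [2.9 1.9 7.5] F album [-0.7 -0.2 -0.5]
```

```bash
P="python3 -m pendant"
$P '{"xyz":[[-0.002,-0.001,-0.0025],[0,0,-0.0015],[0,0,0]],"turn":[0,0,0]}' >/dev/null; python3 s.py; python3 tip.py
```

```text
23.43 [0.5145 0.109  0.1821] x [-0.1185 -0.0037 -0.993 ] jaw -91.6 yz 0.0071 zz 0.1183 F [-0.6 -1.  -0.9] w 0.0278
lean 14.9 tip rel spot (album axes, mm) [-0.2  0.6  4.1] F album [-0.8 -1.  -0.7]
```

```bash
P="python3 -m pendant"
$P '{"xyz":[[0,0,0],[0.0005,0,-0.002]],"turn":[0,0]}' - 30 >/dev/null; python3 s.py; python3 tip.py
for i in 1 2 3; do :; done
$P '{"xyz":[[0.0003,0,-0.001]],"turn":[0]}' >/dev/null; python3 tip.py
$P '{"xyz":[[0.0003,0,-0.001]],"turn":[0]}' >/dev/null; python3 tip.py
$P '{"xyz":[[0.0003,0,-0.001]],"turn":[0]}' >/dev/null; python3 tip.py
$P '{"xyz":[[0,0,0]],"turn":[0]}' >/dev/null; python3 tip.py
```

```text
23.68 [0.5152 0.109  0.1803] x [-0.1178 -0.0037 -0.993 ] jaw -91.6 yz 0.0071 zz 0.1176 F [ 0.   0.4 -1.1] w 0.0274
lean 14.9 tip rel spot (album axes, mm) [0.1 0.5 2.2] F album [-0.3  0.4 -1.1]
lean 14.9 tip rel spot (album axes, mm) [0.1 0.5 1. ] F album [-0.1  0.7 -1.2]
lean 14.9 tip rel spot (album axes, mm) [ 0.2  0.5 -0.1] F album [-0.8  0.4 -2.6]
lean 14.9 tip rel spot (album axes, mm) [ 0.2  0.5 -1.2] F album [ 0.1 -0.8  0.9]
lean 14.9 tip rel spot (album axes, mm) [ 0.2  0.5 -1. ] F album [ 0.1 -0.7 -0.3]
```

```bash
P="python3 -m pendant"
$P '{"xyz":[[0.0003,0,-0.001]],"turn":[0]}' >/dev/null; python3 tip.py
$P '{"xyz":[[0.0003,0,-0.001]],"turn":[0]}' >/dev/null; python3 tip.py
$P '{"xyz":[[0.0003,0,-0.001]],"turn":[0]}' >/dev/null; python3 tip.py
$P '{"xyz":[[0,0,0]],"turn":[0]}' >/dev/null; python3 tip.py
$P '{"xyz":[[0,0,0]],"turn":[0]}' >/dev/null; python3 tip.py
$P '{"xyz":[[0,0,0]],"turn":[0]}' >/dev/null; python3 s.py;python3 tip.py
python3 -c "
from h import *
im2=read_camera('scene')[:,:,::-1]; im=read_camera('top')[:,:,::-1]
c=np.hstack([cv2.resize(im[165:265,240:340],(400,400)),cv2.resize(im2[180:280,250:350],(400,400))]); cv2.imwrite('pics/p10.png',c)"
```

```text
lean 14.9 tip rel spot (album axes, mm) [ 0.2  0.5 -1.9] F album [-1.3  0.2  0.6]
lean 14.9 tip rel spot (album axes, mm) [ 0.2  0.5 -2.9] F album [ 0.2 -0.2  0.4]
lean 14.9 tip rel spot (album axes, mm) [ 0.2  0.5 -3.9] F album [-0.6 -0.9  0.9]
lean 14.9 tip rel spot (album axes, mm) [ 0.2  0.5 -3.8] F album [-0.8  0.4  0.9]
lean 14.9 tip rel spot (album axes, mm) [ 0.2  0.5 -3.8] F album [0.1 0.6 1.6]
24.93 [0.5169 0.1089 0.1746] x [-0.1184 -0.0042 -0.993 ] jaw -91.6 yz 0.0076 zz 0.1182 F [-0.4 -0.7  0.4] w 0.0277
lean 14.9 tip rel spot (album axes, mm) [ 0.2  0.5 -3.7] F album [-0.2 -0.7  0.5]
```

View pics/p10.png

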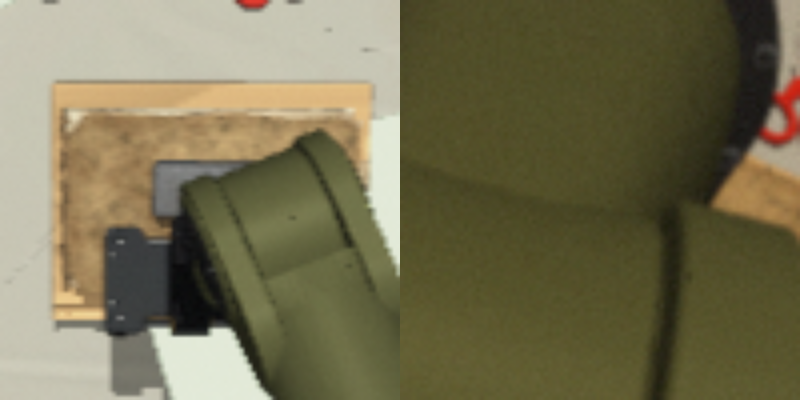

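```bash
P="python3 -m pendant"
$P '{"xyz":[[0.0003,0,-0.001],[0.0003,0,-0.001],[0.0002,0,-0.0007],[0,0,0]],"turn":[0,0,0,0]}' >/dev/null; python3 s.py; python3 tip.py
for i in 1 2 3 4 5 6 7 8; do $P '{"xyz":[[0,0,0]],"turn":[0]}' >/dev/null; python3 tip.py; done
```

```text
25.52 [0.5176 0.1089 0.1719] x [-0.1187 -0.0042 -0.9929] jaw -91.6 yz 0.0077 zz 0.1186 F [-1.9 -0.7  2.3] w 0.0275
lean 14.9 tip rel spot (album axes, mm) [ 0.2  0.5 -6.6] F album [-1.2 -0.7  2.7]
lean 14.9 tip rel spot (album axes, mm) [ 0.2  0.5 -6.5] F album [-0.9 -0.4  1.9]
lean 14.9 tip rel spot (album axes, mm) [ 0.2  0.5 -6.5] F album [-1.  -0.9  2.3]
lean 14.9 tip rel spot (album axes, mm) [ 0.2  0.5 -6.4] F album [-1.1 -0.   2.2]
lean 14.9 tip rel spot (album axes, mm) [ 0.2  0.5 -6.5] F album [-0.9  0.   2.6]
lean 14.9 tip rel spot (album axes, mm) [ 0.2  0.5 -6.4] F album [-0.5  0.6  2.6]
lean 14.9 tip rel spot (album axes, mm) [ 0.2  0.6 -6.4] F album [ 0.2 -0.2  2.2]
lean 14.9 tip rel spot (album axes, mm) [ 0.2  0.5 -6.5] F album [-0.2  1.1  2.4]
lean 14.9 tip rel spot (album axes, mm) [ 0.2  0.5 -6.4] F album [-1.3 -0.3  1.8]
```

```bash
python3 -c "
from h import *
read_camera('scene');read_camera('top')
for n in('top','scene'):
  for w in('weight','spot','probe','probe_tip','buds','black_jar'):
    for d in pinpoint(n,w): print(n,w,round(d['score'],2),c2w(n,d['at']).round(4))
"; python3 tip.py; python3 s.py
```

```text
top weight 0.91 [0.4338 0.6577 0.0045]
top weight 0.59 [ 0.7711  0.348  -0.0016]
top weight 0.46 [0.6029 0.1132 0.0988]
top spot 0.74 [0.5514 0.1099 0.0805]
top buds 0.57 [ 0.6927 -0.1751  0.0019]
top black_jar 0.69 [6.659e-01 4.153e-01 6.000e-04]
scene weight 0.94 [0.4363 0.6602 0.0035]
scene buds 0.81 [ 0.6938 -0.1699  0.002 ]
scene black_jar 0.63 [0.6577 0.4186 0.0034]
lean 14.9 tip rel spot (album axes, mm) [ 0.2  0.5 -6.4] F album [-1.1  0.1  1.7]
27.23 [0.5175 0.109  0.172 ] x [-0.1187 -0.0043 -0.9929] jaw -91.6 yz 0.0077 zz 0.1186 F [-1.5  0.2  1.4] w 0.0273
```

```bash
python3 -c "
from cell import *
print(sign_off())"; python3 tip.py
```

```text
the job is handed in; nothing more can be done
None
the job is handed in; nothing more can be done
```

I placed the weight on the cover, then took the probe and pressed it on the spot. I handed in at about 27 s, still pressing. The arm hid the foot from both cameras during the press, so the probe's final angle and its place on the spot were worked out, not seen.

- **Weight:** I took the grey weight nearest the robot, left of the rest. I lowered it until its uphill edge touched the cover, eased it flat under a light grip, and let go. The top picture afterwards showed it lying flat and lengthwise along the upper edge. It was about 2.5 mm up the slope and 2.4 mm to the left of the ideal place.
- **Probe angle:** The commands cannot tilt the tool directly, so I leaned the probe in its grip against the rim of the holder's hole. The last worked-out lean is 14.9°, which is the slope of the cover. It rests on the hole geometry, which gave 16.6° at the holder, and a picture overlay that fitted about 16.5–17°, less later tool drift. I would trust it to about 1.5°.
- **Foot on the spot:** The worked-out tip position is within 1 mm of the spot's centre, with a few millimetres of uncertainty.
- **Foot pressure:** The averaged contact force was about 3.5 N after allowing for the probe's weight. The press depth was about 6 mm past first contact. Both agree with halfway in.
- **Jars and buds:** The networks found the black jar and the cotton buds where they stood at the start. The one discrepancy was 6 mm for the jar in the top view. The scene view put the jar within 3 mm.

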